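# Find the open slot of the sloping profile plate with a locating key

## Robot

A 7-joint arm with a two-finger parallel gripper is mounted at the origin on the work surface. World frame = base frame: x ahead of the robot, y to its left, z up, the work surface at z = 0. Lengths are in mm, angles in rad, forces in N, time in s.
With the tool pointing down it reaches from about 425 to 975 mm from the base axis. Payload 16.7 kg.
Tool frame: the origin (TCP) lies at the very end of the fingers, on their centre line; the grasp point (between the pads) lies 19 mm behind it; z points along the fingers, x is the direction in which the jaws open and shut, and the axes are right-handed (so a half turn about z gives the same grasp; the last joint's range is limited). The gripper opens to 85 mm and grips with 20 to 120 N. Pads are 22 mm wide; open, the fingers measure 114 mm over their backs; the gripper's body (76 mm by 85 mm) begins 54 mm behind the grasp point. The pads swing forward as they close: fully open they stand 13 mm farther back than shut.
Start: joints at [1.093, 0.426, 0.074, 1.606, -0.034, 1.111, -0.067], TCP at [217.292, -639.031, 231.302] pointing down, gripper open.
Joint ranges: [-2.85, 2.85], [-0.5, 2.14], [-1.23, 1.37], [0.21, 2.46], [-1.02, 4.16], [0.16, 2.05], [-2.73, 2.73]. Speed limits (rad/s): [1.89, 1.89, 2.39, 2.39, 3.01, 3.01, 3.01].

## Interface

Orientations are given as a unit quaternion [x, y, z, w].
In Python, from cell import env gives the robot as it stands. The module is installed in compiled form; this text tells all that it offers.
- The arm moves only by the tool move_arm, never from a script. Its argument "rows" is text: rows parted by semicolons, each of 6 numbers parted by spaces: the shift along the tool's x, y, z in mm, then the turn, a rotation vector about the tool's x, y, z in rad. A call has 1 to 20 rows; each row is the pose to reach, as a shift and turn from the pose commanded when the call began, along the tool's axes at that moment; what a row does not reach only later rows make up. A row lasts 1/10 s, in which the tool goes at most 50 mm and 8.59 degrees, less where a joint would pass 70% of its speed; a pose out of reach is approached as far as the arm can. A call with a gripper value outside its range is refused whole. "claw" is the opening, from 0 (shut) to 1 (fully open), set as the call begins (left out, the last holds). The fingers move at their own pace and stop on an object; "newtons" is the grip in N (left out, the last holds). Time passes only in rows, so rows that repeat a pose let the fingers close. It gives the time, the measured TCP pose, the force and the opening at its end, in the units of the state.
- env.observe(): the state, without advancing time (a new reading comes with each control period).
- env.read_camera(name): name is "side" or "top"; returns (picture, depth): 400x640x3 uint8, red, green, blue; 400x640 float32, mm along the optical axis (not along the pixel's ray), 0 where there is no reading.
- env.camera_model(name): a dict with "camera_matrix" (3x3 intrinsics, pixels), "rvec" (rotation vector, rad) and "tvec" (3), from world to camera coordinates, as OpenCV has them. Camera axes: x right, y down, z forward; pixel columns grow to the right and rows downward; lengths in mm; the calibration is good to about 2 mm. A picture is of the moment at which its call begins. camera_model takes no time and is no camera call.
- env.close_job(): hands the job in, once; it reports no verdict.
The state is a dict: "time": time; "qpos": joint angles; "qd": joint speeds; "joint_efforts": joint torques, N m; "tool_pos": TCP position; "tool_rot": TCP orientation; "ft_force": force on the tool from outside, world axes, zero at the start; "ft_torque": the same for the moment, N m; "width": finger opening in mm.
Only numpy, scipy, OpenCV 4.12 (cv2) and the standard library are available. Lean on these libraries where they do the work, as an engineer would, in place of code of your own. Each camera call takes 0.05 s, during which the arm holds its last target. There are 200 camera calls.

## Task

Only one slot of the sloping profile plate is really open; brushes hide which. Take the orange-handled locating key from its blue cradle, set its blade on the bare apron at the foot of the slope, square to the plate, and drag it gently up the slope in touch with the surface, without lifting it, until the blade drops into the open slot. Stop there, see that the key is fully home with its flange flush on the plate, let go, and leave everything else on the bench where it is.

Things in the scene. Friction and masses are not known exactly. Their poses are not given: they have to be found in the camera images.
- key: Locating key, 90 mm tall. Steel blade 10 mm thick (x), 80 mm long (y), 14 mm deep, under a flange 60 (x) x 90 (y) x 10 mm; above it an orange handle 28 (x) x 40 (y) mm, from 24 to 90 mm above the origin. Origin: middle of the blade's lower edge; z up through the handle, y along the blade; alike after a half turn about z. 0.24 to 0.44 kg. Oiled blade.
- cradle: Blue parking block fixed to the bench, 90 (x) x 110 (y) x 32 mm. The key stands in it, flange on the two rails, blade in the 30 mm wide gap along y, its lower edge 18 mm above the bench; lift it straight up. Origin under its middle.
- plate: Fixed stand with an aluminium slope 240 mm wide rising at 25 degrees away from the robot, between dark side rails 4 mm proud, with a white head 29 mm proud at the top. Origin on the bench under its middle; x level, towards the high side; y along the slots.
- apron (a point): Point on the sloping surface, mid-width of the bare apron at its foot. x points up the slope (25 degrees above level), y along the slots, z square out of the surface. Smooth rigid apron (friction 0.25) from x = -40 to +35 mm, then the slotted field, parallel and 1.5 mm lower, from 35 to 175 mm, then the head.
- field (a point): Over the middle of the slotted field: 105 mm up the slope from apron, in the apron's plane, same axes. Black strips 15 mm wide cross it every 30 mm, along y. All are solid and level but one: a soft brush without resistance hides the open slot there, 15 mm wide, 18 mm deep, square rigid walls. Its middle lies anywhere from x = -35 to +35 mm; it cannot be told by eye.
- tray: grey open parts tray, 130 x 160 x 35 mm high, heavy couplings standing in it; origin under its middle, fixed to the bench
- gauge: round steel pressure gauge on a foot, 116 mm high, foot 70 mm across; origin under its middle
- phone: flat black telephone, 75 x 150 x 9 mm; origin under its middle
- oil: yellow oil bottle with red cap, 64 mm across, 170 mm high; origin under its middle
- wrench: steel spanner lying flat; origin under its middle
- coupling_a: steel hose coupling standing in the tray, 30 mm across, 62 mm high; origin under its middle
- coupling_b: the same

How it is judged (in metres and radians):
On the way, in this order (a step that is already met when the one before it is completed fails the run):
1. the key is lifted out of its cradle (z of key in the frame of cradle above 0.045 m), for 0.1 s.
2. the blade stands on the bare apron, square to the plate (x of key in the frame of apron between -0.035 and 0.034 m and z of key in the frame of apron between -0.003 and 0.004 m and contact force between key and plate above 0.5 N and y of key in the frame of apron between -0.075 and 0.075 m and angle between the z axis of key and the z axis of apron, either way round below 0.12 rad and angle between the y axis of key and the y axis of apron, either way round below 0.24 rad), for 0.1 s.
3. the blade is dragged up onto the slotted field, in touch with it (x of key in the frame of apron between 0.04 and 0.15 m and z of key in the frame of apron between -0.005 and 0.003 m and contact force between key and plate above 0.3 N and y of key in the frame of apron between -0.075 and 0.075 m), for 0.1 s.
At the end, for the whole second after the job is handed in: The key stands released and still in the open slot: blade edge at least 13.5 mm below the apron's plane (15.5 mm when flush), upright to the plate within 0.06 rad and along the slot within 0.12 rad, its middle within 75 mm of the plate's mid-width (z of key in the frame of apron between -0.019 and -0.0135 m and x of key in the frame of apron between 0.06 and 0.15 m and linear speed of key below 0.01 m/s and y of key in the frame of apron between -0.075 and 0.075 m and angle between the z axis of key and the z axis of apron, either way round below 0.06 rad and angle between the y axis of key and the y axis of apron, either way round below 0.12 rad); the robot touches nothing.
It fails at once if over the slotted field the blade is lifted 8 to 25 mm off the surface (or brought down on it from above instead of from the apron) (x of key in the frame of apron between 0.042 and 0.19 m and y of key in the frame of apron between -0.12 and 0.12 m and z of key in the frame of apron between 0.008 and 0.025 m).
It fails at once if the blade is forced against the plate with more than 90 N before the key is home (contact force between key and plate above 90 N and z of key in the frame of apron above -0.012 m).
It fails at once if something else on the bench is moved by more than 15 mm (distance of any of gauge, phone, oil, wrench, coupling_a, coupling_b from where it was at the start of the episode above 0.015 m).
It also fails if it takes over 72 s, if anything falls off the work surface, if the arm or the gripper's body presses on something with over 40 N, if the wrist force passes 120 N, or if a joint passes its speed limit or range.

## Working session

There is one attempt and no reset: what is moved stays moved. The work goes in short steps, Python scripts to look and compute and a tool call to move; the robot and the scene stay as the last step left them, time stands still between calls to the robot, and variables do not carry over. Pictures are saved under pics/ and viewed, on a budget of 10 in all, crops included, one or two more only if the job needs it, and the job is handed in when it is done.

Besides the shell and the picture viewer there is one more tool, called after "Emit:" as a command line: name --argument value ..., lists and objects as JSON in quotes. move_arm: Moves the arm, as the interface text tells. Its arguments: {"type":"object","properties":{"rows":{"type":"string"},"claw":{"type":"number"},"newtons":{"type":"number"}},"required":["rows"]}

```bash
mkdir -p pics; ls
python3 - <<'E'
from cell import env
import cv2,numpy as np
s=env.observe();print(s['time'],s['tool_pos'],s['tool_rot'],s['ft_force'],s['width'])
ims=[]
for n in("top","side"):
    p,d=env.read_camera(n);np.savez(f"{n}.npz",p=p,d=d)
    m=env.camera_model(n);R=cv2.Rodrigues(np.array(m['rvec'],float))[0];print(n,m['camera_matrix'],(-R.T@np.array(m['tvec']).ravel()),R[2],(d>0).mean())
    cv2.imwrite(f"pics/{n}0.png",p[...,::-1])
E
```

```text
pics
0.0 [ 217.15527623 -638.66364436  230.594139  ] [ 8.12995059e-01 -5.82270207e-01 -5.62207162e-04 -3.51624650e-04] [-1.0323704  -0.55205879 -0.93843197] 85.11807420766802
top [[517.46558288   0.         323.45208617]
 [  0.         517.46558288 189.43450835]
 [  0.           0.           1.        ]] [ 277.60489151  -55.00534726 1677.5548977 ] [ 0.13079637  0.00888504 -0.99136944] 0.996109375
side [[502.10402633   0.         319.09657695]
 [  0.         502.10402633 205.45297837]
 [  0.           0.           1.        ]] [   80.85346668 -1278.38500072  1324.56018633] [ 0.22975411  0.68978817 -0.68658963] 0.9928515625
```

View pics/top0.png

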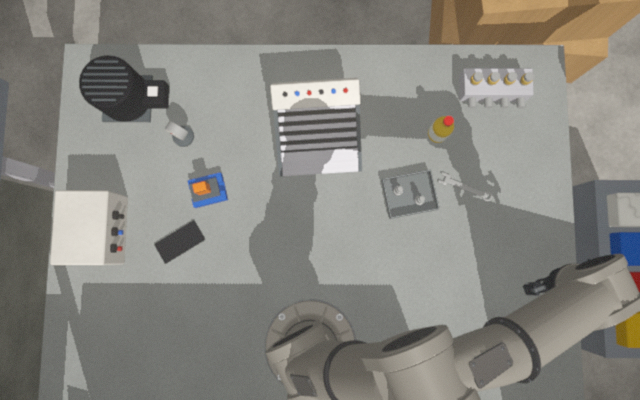

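View pics/side0.png

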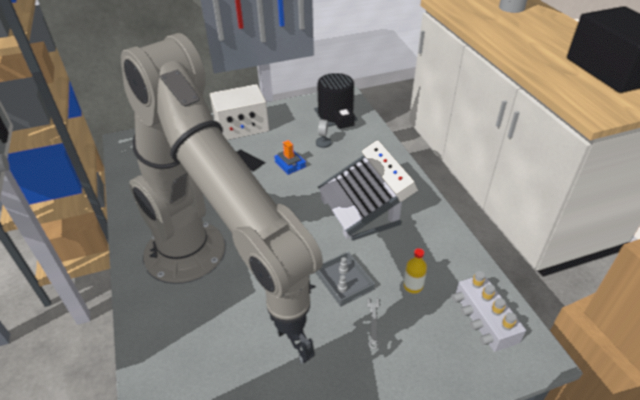

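```bash
cat > h.py <<'E'
import numpy as np,cv2
from cell import env
def cam(n):
    m=env.camera_model(n);R=cv2.Rodrigues(np.array(m['rvec'],float))[0];return np.array(m['camera_matrix']),R,np.array(m['tvec'],float).ravel()
def pts(n,d):
    K,R,t=cam(n);v,u=np.mgrid[:400,:640]
    P=np.stack([(u-K[0,2])/K[0,0]*d,(v-K[1,2])/K[1,1]*d,d],-1)
    return (P-t)@R
def ray(n,uv,p0,nrm):
    K,R,t=cam(n);uv=np.atleast_2d(uv);c=-R.T@t
    r=np.c_[(uv[:,0]-K[0,2])/K[0,0],(uv[:,1]-K[1,2])/K[1,1],np.ones(len(uv))]@R
    return c+r*(((p0-c)@nrm)/(r@nrm))[:,None]
E
python3 - <<'E'
from h import *
for n in("top","side"):
    z=np.load(n+".npz");p=z['p'];d=z['d'];P=pts(n,d)
    hsv=cv2.cvtColor(p,cv2.COLOR_RGB2HSV);H,S,V=cv2.split(hsv)
    roi=np.zeros(H.shape,bool)
    if n=="top": roi[165:215,180:235]=1
    else: roi[135:180,265:315]=1
    bl=roi&(H>100)&(H<130)&(S>120); o=roi&(H<18)&(S>150)
    for nm,m,h0 in(("cradle",bl,(27,37)),("key",o,(100,114))):
        q=P[m];print(n,nm,m.sum(),"z pct",np.percentile(q[:,2],[5,50,95]).round(1))
        q=q[(q[:,2]>h0[0])&(q[:,2]<h0[1])]
        if len(q)>5: print(len(q),cv2.minAreaRect(q[:,:2].astype(np.float32)),q.mean(0).round(1))
    # pure contours on planes
    cs=cv2.findContours(bl.astype(np.uint8),0,2)[0];c=max(cs,key=cv2.contourArea)[:,0].astype(float)
    print("bench",P[300 if n=='top' else 330, 230 if n=='top' else 200],P[230,180])
    if n=="top":
        print("apron/field pts",[P[v,320].round(1).tolist() for v in range(92,182,6)])
        r=(slice(156,170),slice(290,352));
        A=np.concatenate([P[r].reshape(-1,3),P[112:150,288:348].reshape(-1,3)])
        c=A.mean(0);N=np.linalg.svd(A-c)[2][2];N*=np.sign(N[2]);res=(A-c)@N
        print("plane",c,N,"tilt",np.degrees(np.arccos(N[2])),"yaw",np.degrees(np.arctan2(N[1],N[0])),res.std())
im=cv2.imread("pics/top0.png")[70:215,180:370];b=cv2.imread("pics/side0.png")[130:245,260:425]
cv2.imwrite("pics/c1.png",np.vstack([cv2.resize(im,(780,300) if 0 else (420,320),interpolation=cv2.INTER_CUBIC),cv2.resize(b,(420,280),interpolation=cv2.INTER_CUBIC)]))
E
```

```text
top cradle 398 z pct [ 5.3 30.5 37.9]
261 ((492.33782958984375, 334.1387634277344), (89.59349822998047, 107.84828186035156), 14.686233520507812) [487.9 325.5  31.8]
top key 166 z pct [ 61.4 104.  113.3]
109 ((491.56488037109375, 340.2178955078125), (27.786605834960938, 38.34608840942383), 20.22150421142578) [490.7 340.1 106.7]
bench [142.37665508 254.40730353   4.47405223] [363.43312161 424.05109049   1.43182561]
apron/field pts [[764.8, -29.5, 193.8], [749.3, -29.5, 184.7], [735.6, -29.3, 169.2], [728.0, -28.8, 131.5], [711.6, -28.8, 122.2], [692.8, -29.0, 121.6], [677.6, -28.9, 106.6], [658.5, -29.0, 106.8], [641.0, -29.0, 100.1], [625.5, -28.9, 83.6], [607.3, -29.0, 78.7], [589.3, -29.0, 72.7], [571.7, -29.0, 63.6], [554.2, -29.0, 53.3], [543.8, -28.3, -3.0]]
plane [641.62805846 -23.95700938 104.49953878] [ 0.84491424 -0.52072068  0.12235152] tilt 82.9721649419816 yaw -31.64552990209118 51.88650547409274
side cradle 281 z pct [ 3.7 25.3 36.2]
120 ((494.7917175292969, 326.91595458984375), (91.33654022216797, 113.20291900634766), 12.416641235351562) [484.7 312.7  31.1]
side key 131 z pct [ 49.8  82.3 110.3]
39 ((487.16363525390625, 333.52996826171875), (43.62392807006836, 23.71588897705078), 89.08934020996094) [488.1 333.4 106.1]
bench [ 1.19354607e-02 -3.47544842e+02  2.58853604e+00] [ 12.00091109 -87.94376947 184.07537367]
```

Run:
```python
import cv2
im=cv2.imread("pics/top0.png")
cv2.imwrite("pics/c2.png",cv2.resize(im[70:185,260:370],(570,596),interpolation=cv2.INTER_CUBIC))
```

```text
(no output)
```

View pics/c2.png

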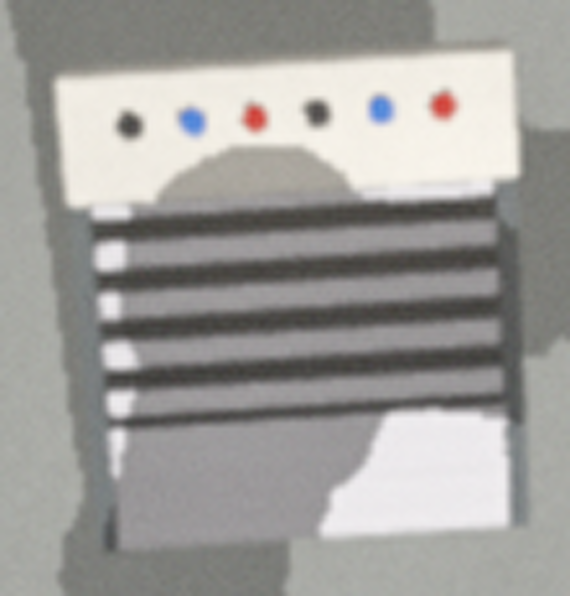

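Run:
```python
from h import *
z=np.load("top.npz");p=z['p'];d=z['d'];P=pts("top",d)
print("bad",(d[70:185,260:370]==0).sum())
def fit(sl):
    A=P[sl].reshape(-1,3);A=A[d[sl].ravel()>0]
    for _ in range(6):
        c=np.median(A,0) if _==0 else A.mean(0)
        M=np.c_[A[:,:2],np.ones(len(A))];k=np.linalg.lstsq(M,A[:,2],rcond=None)[0];r=A[:,2]-M@k
        A=A[abs(r)<max(2.5*1.48*np.median(abs(r)),1)]
    N=np.array([-k[0],-k[1],1]);N/=np.linalg.norm(N)
    return A.mean(0),N,np.median(abs(r)),len(A)
for nm,sl in(("apron",np.s_[154:171,286:352]),("field",np.s_[114:150,286:350])):
    c,N,r,l=fit(sl);print(nm,c.round(1),"tilt",np.degrees(np.arccos(N[2])).round(2),"az",np.degrees(np.arctan2(N[1],N[0])).round(2),r,l)
c,N,_,_=fit(np.s_[154:171,286:352])
f=lambda x,y:(260+(x+.5)/5.18-.5,70+(y+.5)/5.18-.5)
L={"foot":[(118,549),(510,525)],"edge35":[(110,424),(505,400)],"head":[(92,206),(495,183)],"s1":[(108,380),(500,355)],"s4":[(98,230),(495,208)],"left":[(118,540),(95,215)],"right":[(511,520),(495,190)]}
W={}
for k,v in L.items():
    q=ray("top",np.array([f(*a) for a in v]),c,N);W[k]=q
    e=q[1]-q[0];print(k,q.round(1).tolist(),"len",np.linalg.norm(e).round(1),"az",np.degrees(np.arctan2(e[1],e[0])).round(2))
# rail outer edges / bench checks
for r in (200,230,250,90): 
  for u in (330,240,500): print(r,u,P[r,u].round(1).tolist(),end=' ')
```

```text
bad 52
apron [577.1 -24.7  68.9] tilt 24.65 az -175.16 2.7242724633029525 1100
field [665.6 -21.1 108.8] tilt 24.81 az -175.79 2.631582551932027 2273
foot [[535.4, 90.4, 54.2], [552.0, -150.1, 52.5]] len 241.0 az -86.07
edge35 [[606.7, 93.6, 87.0], [623.1, -145.3, 85.2]] len 239.5 az -86.07
head [[726.4, 101.4, 142.0], [742.0, -136.5, 139.9]] len 238.4 az -86.23
s1 [[631.3, 94.2, 98.3], [648.2, -141.7, 96.8]] len 236.5 az -85.91
s4 [[713.5, 98.2, 136.0], [728.6, -136.8, 133.8]] len 235.5 az -86.32
left [[540.6, 90.3, 56.6], [721.6, 99.8, 139.7]] len 199.3 az 3.01
right [[554.9, -150.6, 53.8], [738.3, -136.6, 138.2]] len 202.4 az 4.38
200 330 [464.4, -61.6, -0.7] 200 240 [462.4, 232.1, 1.0] 200 500 [466.7, -611.6, 8.4] 230 330 [366.4, -62.1, 4.9] 230 240 [364.7, 229.3, 1.7] 230 500 [370.5, -612.7, -6.0] 250 330 [302.2, -62.4, 7.2] 250 240 [300.3, 226.7, 6.5] 250 500 [306.1, -608.9, -1.9] 90 330 [769.7, -59.1, 198.1] 90 240 [834.6, 242.9, -0.9] 90 500 [816.7, -606.6, 63.6]
```

```bash
cat >> h.py <<'E'
from scipy.spatial.transform import Rotation as Ro
def rot(yaw,tilt=0):   # yaw of plate x (deg); tilt of tool back towards robot (deg)
    return Ro.from_euler('z',yaw,degrees=True)*Ro.from_euler('y',-tilt,degrees=True)*Ro.from_euler('x',180,degrees=True)
def plan(W,base=None):
    s=env.observe();p0,R0=(s['tool_pos'],Ro.from_quat(s['tool_rot'])) if base is None else base
    for p,R in W:
        a=R0.inv().apply(np.array(p)-p0);r=(R0.inv()*R).as_rotvec()
        print(*a.round(1),*r.round(4))
def st():
    s=env.observe();R=Ro.from_quat(s['tool_rot'])
    print("t",s['time'],"p",np.round(s['tool_pos'],1),"x",R.as_matrix()[:,0].round(4),"z",R.as_matrix()[:,2].round(4),"F",np.round(s['ft_force'],2),"w",round(s['width'],1),"q",np.round(s['qpos'],2));return s
E
python3 - <<'E'
from h import *
plan([((300,-600,340),rot(-60)),((520,-380,340),rot(-30)),((620,0,340),rot(0)),((491,338,260),rot(14)),((491,338,73),rot(14))])
E
```

```text
-10.1 -90.8 -109.3 -0.0001 0.0011 -0.1958
-147.6 -369.9 -109.2 -0.0004 0.0011 -0.7194
-475.2 -587.0 -108.8 -0.0007 0.001 -1.243
-836.6 -573.6 -28.4 -0.0008 0.001 -1.4874
-836.4 -573.6 158.6 -0.0008 0.001 -1.4874
```

Emit:
move_arm --rows "-10 -91 -109 0 0.001 -0.2;-10 -91 -109 0 0.001 -0.2;-10 -91 -109 0 0.001 -0.2;-148 -370 -109 0 0.001 -0.72;-148 -370 -109 0 0.001 -0.72;-148 -370 -109 0 0.001 -0.72;-148 -370 -109 0 0.001 -0.72;-148 -370 -109 0 0.001 -0.72;-148 -370 -109 0 0.001 -0.72;-148 -370 -109 0 0.001 -0.72;-475 -587 -109 0 0.001 -1.24;-475 -587 -109 0 0.001 -1.24;-475 -587 -109 0 0.001 -1.24;-475 -587 -109 0 0.001 -1.24;-475 -587 -109 0 0.001 -1.24;-475 -587 -109 0 0.001 -1.24;-475 -587 -109 0 0.001 -1.24;-475 -587 -109 0 0.001 -1.24;-475 -587 -109 0 0.001 -1.24;-475 -587 -109 0 0.001 -1.24" --claw 0.85

```text
time: 2.1
tool_pos: [620.1, 0.3, 339.9]
tool_rot: [1.0, -0.001, -0.0, 0.0]
ft_force: [0.3, -0.1, -1.2]
width: 72.6
```

Run:
```python
from h import *
st();plan([((491,338,260),rot(14)),((491,338,130),rot(14)),((491,338,73),rot(14))])
```

```text
t 2.1 p [6.201e+02 3.000e-01 3.399e+02] x [ 1.0e+00 -1.2e-03 -1.0e-04] z [-1.e-04 -5.e-04 -1.e+00] F [ 0.26 -0.1  -1.15] w 72.6 q [ 0.27  0.3  -0.47  1.57  0.14  1.3  -0.23]
-129.5 -337.5 79.7 0.0005 0.0001 -0.2456
-129.5 -337.6 209.7 0.0005 0.0001 -0.2456
-129.5 -337.6 266.7 0.0005 0.0001 -0.2456
```

Emit:
move_arm --rows "-129.5 -337.5 80 0 0 -0.245;-129.5 -337.5 80 0 0 -0.245;-129.5 -337.5 80 0 0 -0.245;-129.5 -337.5 80 0 0 -0.245;-129.5 -337.5 80 0 0 -0.245;-129.5 -337.5 80 0 0 -0.245;-129.5 -337.5 80 0 0 -0.245;-129.5 -337.5 80 0 0 -0.245;-129.5 -337.5 130 0 0 -0.245;-129.5 -337.5 170 0 0 -0.245;-129.5 -337.5 210 0 0 -0.245;-129.5 -337.5 210 0 0 -0.245;-129.5 -337.5 210 0 0 -0.245"

```text
time: 3.4
tool_pos: [492.5, 336.6, 130.7]
tool_rot: [0.993, 0.12, 0.0, 0.001]
ft_force: [1.3, 0.4, 1.2]
width: 72.7
```

Run:
```python
from h import *
st()
o=[]
for n,(a,b) in (("side",((105,185),(250,350))),("top",((150,230),(160,260)))):
    p,d=env.read_camera(n);o.append(cv2.resize(p[a[0]:a[1],b[0]:b[1],::-1],None,fx=4,fy=4,interpolation=cv2.INTER_CUBIC)[:, :400])
    if n=="side":
        # where tcp and handle centre project
        K,R,t=cam(n)
        for q in(env.observe()['tool_pos'],(491,338,108)):
            c=K@(R@np.array(q)+t);print((c[:2]/c[2]).round(1))
cv2.imwrite("pics/g1.png",np.hstack(o))
```

```text
t 3.4 p [492.5 336.6 130.7] x [ 9.712e-01  2.383e-01 -1.000e-04] z [ 2.0e-04 -1.1e-03 -1.0e+00] F [1.3  0.38 1.21] w 72.7 q [-0.23  0.48 -0.62  1.85  0.34  0.93 -0.76]
[288.1 138.1]
[287.9 142.9]
```

View pics/g1.png

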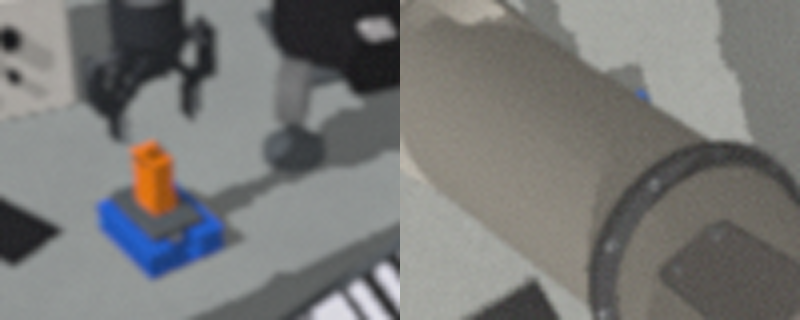

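The side crop shows the finger tips at about (117,135) and (190,115). The handle top, near (150,148), lies midway between them, so I can descend.

Emit:
move_arm --rows "0 0 20 0 0 0;0 0 40 0 0 0;0 0 57 0 0 0;0 0 57 0 0 0;0 0 57 0 0 0"

```text
time: 4.0
tool_pos: [492.3, 337.7, 74.0]
tool_rot: [0.993, 0.121, 0.001, 0.0]
ft_force: [0.7, 0.3, -0.2]
width: 72.8
```

Emit:
move_arm --rows "0 0 0 0 0 0;0 0 0 0 0 0;0 0 0 0 0 0;0 0 0 0 0 0;0 0 0 0 0 0;0 0 0 0 0 0;0 0 0 0 0 0;0 0 0 0 0 0;0 0 0 0 0 0;0 0 0 0 0 0" --claw 0 --newtons 80

```text
time: 5.0
tool_pos: [492.0, 337.5, 73.8]
tool_rot: [0.993, 0.121, 0.001, 0.0]
ft_force: [-2.3, -1.9, 7.9]
width: 26.7
```

Emit:
move_arm --rows "0 0 -15 0 0 0;0 0 -30 0 0 0;0 0 -50 0 0 0;0 0 -80 0 0 0;0 0 -120 0 0 0;0 0 -160 0 0 0;0 0 -180 0 0 0;0 0 -180 0 0 0;0 0 -180 0 0 0"

```text
time: 5.9
tool_pos: [491.6, 337.2, 253.4]
tool_rot: [0.993, 0.121, 0.001, 0.0]
ft_force: [0.1, -0.5, -4.4]
width: 27.2
```

Run:
```python
from h import *
s=st()
psi=3.85;t=25;A=np.array([579.9,-27.5,70.3])
ex=Ro.from_euler('z',psi,degrees=True).apply([np.cos(np.radians(t)),0,np.sin(np.radians(t))]);R=rot(psi,t);n=-R.apply([0,0,1]);print(ex,R.apply([1,0,0]),n)
# TCP to blade edge: key origin at z=18 when TCP 73.8 -> 55.8
h=55.8
for z in(60,20):
    print(z);plan([(A-5*ex+n*(h+z),R)])
p,d=env.read_camera("side");cv2.imwrite("pics/l1.png",cv2.resize(p[60:190,230:430,::-1],None,fx=4,fy=4,interpolation=cv2.INTER_CUBIC))
```

```text
t 5.9 p [491.6 337.2 253.4] x [0.9709 0.2395 0.0013] z [ 1.5e-03 -5.0e-04 -1.0e+00] F [ 0.13 -0.5  -4.37] w 27.2 q [-0.18  0.35 -0.67  1.73  0.24  1.14 -0.67]
[0.90426248 0.06085369 0.42261826] [0.90426248 0.06085369 0.42261826] [-0.42166452 -0.02837654  0.90630779]
60
-54.4 365.9 80.5 -0.0374 0.4338 0.172
20
-37.8 368.8 116.8 -0.0374 0.4338 0.172
```

View pics/l1.png

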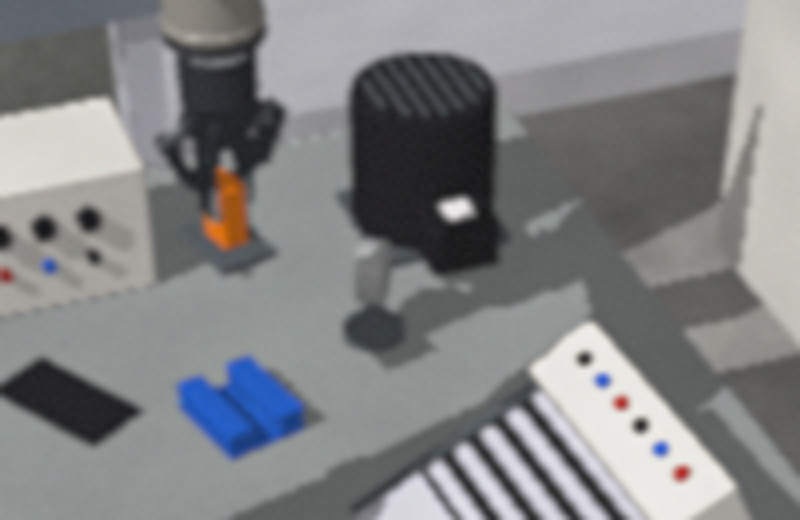

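Emit:
move_arm --rows "-54 366 80 -0.037 0.434 0.172;-54 366 80 -0.037 0.434 0.172;-54 366 80 -0.037 0.434 0.172;-54 366 80 -0.037 0.434 0.172;-54 366 80 -0.037 0.434 0.172;-54 366 80 -0.037 0.434 0.172;-54 366 80 -0.037 0.434 0.172;-54 366 80 -0.037 0.434 0.172;-54 366 80 -0.037 0.434 0.172;-54 366 80 -0.037 0.434 0.172;-54 366 80 -0.037 0.434 0.172;-54 366 80 -0.037 0.434 0.172"

```text
time: 7.15
tool_pos: [527.0, -29.6, 173.2]
tool_rot: [0.976, 0.034, 0.216, -0.008]
ft_force: [-0.2, -0.3, -4.1]
width: 27.4
```

```bash
cat >> h.py <<'E'
psi,tilt=3.85,25;A=np.array([579.9,-27.5,70.3]);RP=rot(psi,tilt);ex,ny,n=RP.apply([1,0,0]),-RP.apply([0,1,0]),-RP.apply([0,0,1])
def ap():  # key blade edge in apron frame, force in apron frame
    s=st();q=np.array(s['tool_pos'])+Ro.from_quat(s['tool_rot']).apply([0,0,55.8])-A
    M=np.array([ex,ny,n]);print("key in apron",(M@q).round(1),"F",(M@np.array(s['ft_force'])).round(2));return s
E
python3 - <<'E'
from h import *
ap();plan([(A-5*ex+n*(55.8+z),RP) for z in (20,0)])
p,d=env.read_camera("side");np.save("s2.npy",p);cv2.imwrite("pics/a1.png",cv2.resize(p[90:250,260:440,::-1],None,fx=3.7,fy=3.7,interpolation=cv2.INTER_CUBIC))
E
```

```text
t 7.15 p [527.  -29.6 173.2] x [0.9045 0.0626 0.4219] z [ 0.4209  0.0297 -0.9066] F [-0.23 -0.26 -4.13] w 27.4 q [ 0.32  0.09 -0.4   2.29  0.11  0.34 -0.09]
key in apron [-4.6  1.5 59.9] F [-1.96 -0.25 -3.64]
-0.5 1.5 39.9 -0.0014 0.0008 0.0017
-0.4 1.5 59.9 -0.0014 0.0008 0.0017
```

View pics/a1.png

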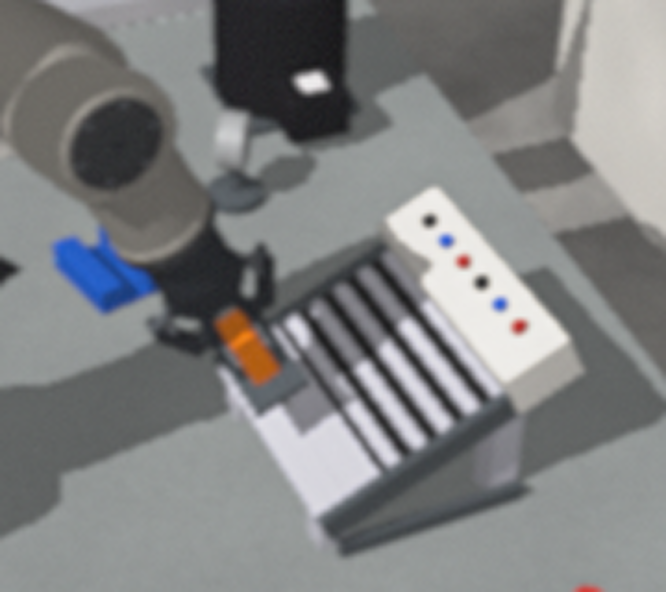

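Emit:
move_arm --rows "0 1.5 15 0 0 0;0 1.5 30 0 0 0;0 1.5 42 0 0 0;0 1.5 48 0 0 0;0 1.5 52 0 0 0;0 1.5 54 0 0 0;0 1.5 55 0 0 0;0 1.5 55 0 0 0;0 1.5 55 0 0 0"

```text
time: 8.1
tool_pos: [550.4, -30.8, 123.8]
tool_rot: [0.976, 0.033, 0.216, -0.007]
ft_force: [-0.5, -0.2, -4.4]
width: 27.0
```

```bash
python3 -c "
from h import *
ap()"
```

```text
t 8.1 p [550.4 -30.8 123.8] x [0.9043 0.0607 0.4225] z [ 0.4215  0.0287 -0.9064] F [-0.52 -0.17 -4.43] w 27.0 q [ 0.22  0.21 -0.3   2.29  0.28  0.22 -0.26]
key in apron [-4.3 -1.3  5.2] F [-2.35 -0.14 -3.79]
```

Emit:
move_arm --rows "5 0 0 0 0 0;10 0 1 0 0 0;14 0 2 0 0 0;14 0 3 0 0 0;14 0 3 0 0 0"

```text
time: 8.6
tool_pos: [564.2, -29.8, 126.4]
tool_rot: [0.976, 0.033, 0.216, -0.008]
ft_force: [0.5, -0.9, -3.9]
width: 27.0
```

Emit:
move_arm --rows "0 0 0.5 0 0 0;0 0 1 0 0 0;0 0 1 0 0 0"

```text
time: 8.9
tool_pos: [564.3, -29.7, 126.0]
tool_rot: [0.976, 0.033, 0.216, -0.007]
ft_force: [-9.4, 1.3, 10.0]
width: 26.8
```

```bash
python3 -c "
from h import *
ap()"
```

```text
t 8.9 p [564.3 -29.7 126. ] x [0.9045 0.0612 0.422 ] z [ 0.421   0.0286 -0.9066] F [-9.37  1.27 10.02] w 26.8 q [ 0.21  0.23 -0.3   2.26  0.29  0.24 -0.26]
key in apron [ 9.3 -1.1  1.3] F [-4.16  1.89 13.  ]
```

Emit:
move_arm --rows "0 0 0 0 0 0;2 0 0 0 0 0;4 0 0 0 0 0;6 0 0 0 0 0;8 0 0 0 0 0;10 0 0 0 0 0;12 0 0 0 0 0;14 0 0 0 0 0;14 0 0 0 0 0"

```text
time: 9.8
tool_pos: [577.3, -29.1, 132.0]
tool_rot: [0.976, 0.033, 0.216, -0.007]
ft_force: [-7.7, -0.4, 8.2]
width: 27.4
```

```bash
python3 -c "
from h import *
ap()"
```

```text
t 9.8 p [577.3 -29.1 132. ] x [0.9044 0.0608 0.4223] z [ 0.4214  0.0284 -0.9064] F [-7.74 -0.44  8.21] w 27.4 q [ 0.22  0.24 -0.31  2.23  0.28  0.26 -0.25]
key in apron [23.6 -1.4  1.3] F [-3.55  0.08 10.72]
```

Emit:
move_arm --rows "2 0 0 0 0 0;4 0 0 0 0 0;6 0 0 0 0 0;8 0 0 0 0 0;10 0 0 0 0 0;12 0 0 0 0 0;14 0 0 0 0 0;16 0 0 0 0 0;18 0 0 0 0 0;20 0 0 0 0 0;22 0 0 0 0 0;22 0 0 0 0 0"

```text
time: 11.0
tool_pos: [597.5, -27.5, 141.0]
tool_rot: [0.976, 0.033, 0.216, -0.008]
ft_force: [-0.8, 0.1, -4.2]
width: 26.6
```

```bash
python3 -c "
from h import *
ap()"
```

```text
t 11.0 p [597.5 -27.5 141. ] x [0.9044 0.0608 0.4223] z [ 0.4213  0.0289 -0.9065] F [-0.78  0.09 -4.17] w 26.6 q [ 0.22  0.25 -0.32  2.18  0.27  0.29 -0.24]
key in apron [45.8 -1.2  0.9] F [-2.46  0.14 -3.45]
```

Contact was lost once the blade passed the 1.5 mm step, as expected. I'll lower onto the field.

Emit:
move_arm --rows "0 0 0.5 0 0 0;0 0 0.9 0 0 0;0 0 1.2 0 0 0;0 0 1.2 0 0 0"

```text
time: 11.4
tool_pos: [597.6, -27.6, 139.9]
tool_rot: [0.976, 0.033, 0.216, -0.007]
ft_force: [-3.6, 0.6, 1.0]
width: 26.7
```

```bash
python3 -c "
from h import *
ap()"
```

```text
t 11.4 p [597.6 -27.6 139.9] x [0.9045 0.0609 0.4221] z [ 0.4211  0.0287 -0.9066] F [-3.64  0.61  1.  ] w 26.7 q [ 0.22  0.25 -0.31  2.18  0.27  0.29 -0.24]
key in apron [45.4 -1.2 -0.2] F [-2.83  0.86  2.43]
```

Emit:
move_arm --rows "0 0 0.2 0 0 0;2 0 0.2 0 0 0;4 0 0.2 0 0 0;6 0 0.2 0 0 0;8 0 0.2 0 0 0;10 0 0.2 0 0 0;12 0 0.2 0 0 0;14 0 0.2 0 0 0;16 0 0.2 0 0 0;16 0 0.2 0 0 0"

```text
time: 12.4
tool_pos: [612.6, -26.7, 146.9]
tool_rot: [0.976, 0.033, 0.216, -0.007]
ft_force: [-6.2, -0.6, 4.1]
width: 27.1
```

```bash
python3 -c "
from h import *
ap()"
```

```text
t 12.4 p [612.6 -26.7 146.9] x [0.9042 0.0607 0.4227] z [ 0.4217  0.0286 -0.9063] F [-6.23 -0.58  4.11] w 27.1 q [ 0.22  0.26 -0.32  2.14  0.27  0.32 -0.24]
key in apron [62.  -1.4 -0.2] F [-3.93 -0.16  6.37]
```

Emit:
move_arm --rows "1 0 0 0 0 0;2 0 0 0 0 0;3 0 0 0 0 0;4 0 0 0 0 0;4 0 0 0 0 0"

```text
time: 12.9
tool_pos: [616.0, -26.5, 148.4]
tool_rot: [0.976, 0.033, 0.216, -0.007]
ft_force: [-6.6, -0.0, 5.4]
width: 26.8
```

Emit:
move_arm --rows "1 0 0 0 0 0;2 0 0 0 0 0;3 0 0 0 0 0;3 0 0 0 0 0"

```text
time: 13.3
tool_pos: [618.7, -26.3, 149.7]
tool_rot: [0.976, 0.033, 0.216, -0.007]
ft_force: [-6.1, -0.9, 6.1]
width: 27.0
```

Emit:
move_arm --rows "1 0 0 0 0 0;2 0 0 0 0 0;3 0 0 0 0 0;3 0 0 0 0 0"

```text
time: 13.7
tool_pos: [621.4, -26.1, 151.0]
tool_rot: [0.976, 0.033, 0.216, -0.007]
ft_force: [-6.4, -1.1, 5.2]
width: 27.3
```

Emit:
move_arm --rows "1 0 0 0 0 0;2 0 0 0 0 0;3 0 0 0 0 0;3 0 0 0 0 0"

```text
time: 14.1
tool_pos: [624.1, -26.0, 152.3]
tool_rot: [0.976, 0.033, 0.216, -0.007]
ft_force: [-6.4, 0.0, 5.8]
width: 26.6
```

Emit:
move_arm --rows "1 0 0 0 0 0;2 0 0 0 0 0;3 0 0 0 0 0;4 0 0 0 0 0;5 0 0 0 0 0;6 0 0 0 0 0;7 0 0 0 0 0;8 0 0 0 0 0;9 0 0 0 0 0;10 0 0 0 0 0;10 0 0 0 0 0"

```text
time: 15.2
tool_pos: [633.2, -25.4, 156.5]
tool_rot: [0.976, 0.033, 0.216, -0.007]
ft_force: [-5.1, -0.1, 5.6]
width: 27.0
```

Emit:
move_arm --rows "1 0 0 0 0 0;2 0 0 0 0 0;3 0 0 0 0 0;4 0 0 0 0 0;4 0 0 0 0 0"

```text
time: 15.7
tool_pos: [636.8, -25.1, 158.1]
tool_rot: [0.976, 0.033, 0.216, -0.007]
ft_force: [-4.8, -0.6, 5.3]
width: 27.0
```

```bash
python3 -c "
from h import *
ap()"
```

```text
t 15.7 p [636.8 -25.1 158.1] x [0.9043 0.0608 0.4224] z [ 0.4215  0.0286 -0.9064] F [-4.78 -0.6   5.32] w 27.0 q [ 0.22  0.28 -0.32  2.09  0.26  0.36 -0.23]
key in apron [88.7 -1.4 -0.3] F [-2.11 -0.27  6.85]
```

Still in steady contact at x of about 89 mm. I'll take fine steps across the next strip.

Emit:
move_arm --rows "1 0 0 0 0 0;2 0 0 0 0 0;3 0 0 0 0 0;3 0 0 0 0 0"

```text
time: 16.1
tool_pos: [639.5, -24.7, 159.0]
tool_rot: [0.976, 0.033, 0.216, -0.008]
ft_force: [-0.4, 0.1, -4.2]
width: 27.1
```

Emit:
move_arm --rows "1 0 0 0 0 0;2 0 0 0 0 0;2 0 0 0 0 0"

```text
time: 16.4
tool_pos: [641.4, -24.6, 160.0]
tool_rot: [0.976, 0.033, 0.216, -0.008]
ft_force: [-0.7, -0.2, -4.5]
width: 26.8
```

The contact force is gone and only the key's weight remains, so the blade is over the open slot. I'll lower it in steps.

Emit:
move_arm --rows "0 0 0.5 0 0 0;0 0 1 0 0 0;0 0 1.5 0 0 0;0 0 2 0 0 0;0 0 2 0 0 0"

```text
time: 16.9
tool_pos: [642.1, -24.6, 158.0]
tool_rot: [0.976, 0.033, 0.216, -0.008]
ft_force: [0.6, 0.2, -3.6]
width: 27.1
```

```bash
python3 -c "
from h import *
ap()"
```

```text
t 16.9 p [642.1 -24.6 158. ] x [0.9045 0.0608 0.422 ] z [ 0.421   0.0288 -0.9066] F [ 0.64  0.18 -3.56] w 27.1 q [ 0.22  0.29 -0.32  2.07  0.26  0.36 -0.23]
key in apron [93.4 -1.2 -2.6] F [-0.91  0.14 -3.5 ]
```

Emit:
move_arm --rows "0 0 1 0 0 0;0 0 2 0 0 0;0 0 3 0 0 0;0 0 4 0 0 0;0 0 5 0 0 0;0 0 5 0 0 0"

```text
time: 17.5
tool_pos: [644.2, -24.4, 153.4]
tool_rot: [0.976, 0.033, 0.216, -0.008]
ft_force: [-0.1, -0.6, -3.7]
width: 27.1
```

Emit:
move_arm --rows "0 0 1 0 0 0;0 0 2 0 0 0;0 0 3 0 0 0;0 0 4 0 0 0;0 0 5 0 0 0;0 0 5 0 0 0"

```text
time: 18.1
tool_pos: [646.3, -24.2, 148.8]
tool_rot: [0.976, 0.033, 0.216, -0.008]
ft_force: [0.2, -0.6, -3.7]
width: 26.8
```

```bash
python3 -c "
from h import *
ap()"
```

```text
t 18.1 p [646.3 -24.2 148.8] x [0.9046 0.0609 0.4219] z [ 0.4209  0.0289 -0.9066] F [ 0.22 -0.64 -3.67] w 26.8 q [ 0.2   0.31 -0.31  2.07  0.28  0.35 -0.24]
key in apron [ 93.4  -1.2 -12.7] F [-1.39 -0.65 -3.4 ]
```

Emit:
move_arm --rows "0 0 0.5 0 0 0;0 0 1 0 0 0;0 0 1.5 0 0 0;0 0 1.5 0 0 0"

```text
time: 18.5
tool_pos: [647.0, -24.2, 147.7]
tool_rot: [0.976, 0.033, 0.216, -0.007]
ft_force: [0.1, -0.7, -4.2]
width: 27.2
```

Emit:
move_arm --rows "0 0 0.3 0 0 0;0 0 0.6 0 0 0;0 0 0.6 0 0 0"

```text
time: 18.8
tool_pos: [647.0, -24.1, 147.5]
tool_rot: [0.976, 0.033, 0.216, -0.007]
ft_force: [-9.1, 0.2, 6.9]
width: 27.1
```

```bash
python3 -c "
from h import *
ap()"
```

```text
t 18.8 p [647.  -24.1 147.5] x [0.9044 0.0611 0.4222] z [ 0.4212  0.0287 -0.9065] F [-9.09  0.17  6.89] w 27.1 q [ 0.2   0.31 -0.3   2.07  0.28  0.34 -0.25]
key in apron [ 93.5  -1.1 -14.2] F [-5.3   0.78 10.07]
```

The flange is seated: the blade is 14 mm below the field reading and pressed with about 13 N. I'll ease off and release.

Emit:
move_arm --rows "0 0 -0.3 0 0 0;0 0 -0.3 0 0 0;0 0 -0.3 0 0 0;0 0 -0.3 0 0 0;0 0 -0.3 0 0 0;0 0 -0.3 0 0 0;0 0 -0.3 0 0 0;0 0 -0.3 0 0 0;0 0 -0.3 0 0 0;0 0 -0.3 0 0 0" --claw 0.8

```text
time: 19.8
tool_pos: [647.1, -24.2, 147.4]
tool_rot: [0.976, 0.033, 0.216, -0.007]
ft_force: [-0.3, -0.2, -0.3]
width: 68.1
```

Emit:
move_arm --rows "0 0 -10 0 0 0;0 0 -25 0 0 0;0 0 -45 0 0 0;0 0 -80 0 0 0;0 0 -120 0 0 0;0 0 -160 0 0 0;0 0 -160 0 0 0;0 0 -160 0 0 0;0 0 -160 0 0 0"

```text
time: 20.7
tool_pos: [579.3, -28.9, 292.3]
tool_rot: [0.976, 0.033, 0.216, -0.007]
ft_force: [0.3, -0.5, 0.0]
width: 68.3
```

Run:
```python
from h import *
ap()
z=[]
for nm in("side","top"):
    p,d=env.read_camera(nm);P=pts(nm,d);H,S,V=cv2.split(cv2.cvtColor(p,cv2.COLOR_RGB2HSV))
    m=(H<18)&(S>150)&(d>0);q=(P-A)@np.array([ex,ny,n]).T
    k=m&(abs(q[...,1])<80)&(abs(q[...,0]-93)<50)&(q[...,2]>0)
    if k.sum()>5: print(nm,k.sum(),"handle z pct",np.percentile(q[k],[5,50,90,97],axis=0).round(1).tolist(), "top face mean",q[k&(q[...,2]>68)].mean(0).round(1))
    sl=np.s_[90:250,260:440] if nm=="side" else np.s_[60:220,180:360]
    z.append(cv2.resize(p[sl][...,::-1],(400,356),interpolation=cv2.INTER_CUBIC))
cv2.imwrite("pics/e1.png",np.hstack(z))
```

```text
t 20.7 p [579.3 -28.9 292.3] x [0.9047 0.0609 0.4218] z [ 0.4208  0.0287 -0.9067] F [ 0.29 -0.45  0.03] w 68.3 q [ 0.37  0.02 -0.43  2.05  0.01  0.63  0.  ]
key in apron [ 93.1  -1.3 145.7] F [ 0.25 -0.47 -0.08]
side 137 handle z pct [[80.0, -21.8, 19.2], [91.0, -15.5, 62.4], [101.5, 8.6, 75.8], [103.3, 14.7, 79.0]] top face mean [91.  -3.  74.1]
top 19 handle z pct [[87.1, 13.8, 69.1], [99.5, 17.2, 75.1], [130.4, 20.6, 275.6], [133.6, 20.9, 278.7]] top face mean [104.6  17.3 119. ]
```

View pics/e1.png

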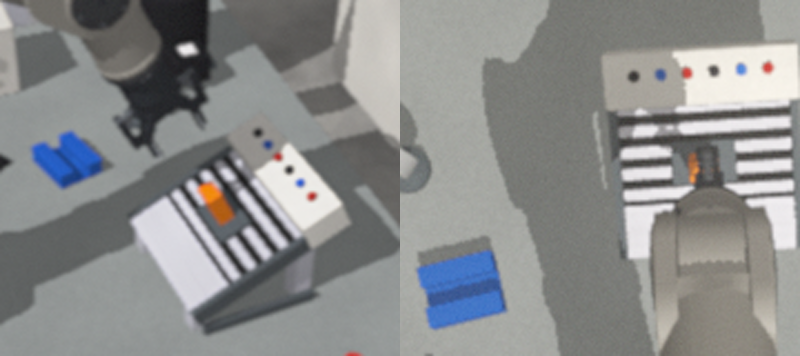

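The picture shows the key upright in the slot at about (217,205) in the left half, flange on the plate and the gripper clear. The handle top measures 74 mm above the apron plane, against 74.5 mm expected when the key is home.

```bash
python3 -c "
from cell import env
print(env.close_job())"
```

```text
the job is handed in; nothing more can be done
None
```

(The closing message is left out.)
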